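# Free the bird plaque from its clamp and show it over the mat

## Robot

A 6-joint arm with a two-finger parallel gripper is mounted at the origin on the work surface. World frame = base frame: x ahead of the robot, y to its left, z up, the work surface at z = 0. Lengths are in m, angles in degrees, forces in N, time in s.
With the tool pointing down it reaches from about 0.3 to 0.75 m from the base axis. Payload 8.5 kg.
Tool frame: the origin (TCP) lies between the finger pads; the fingertips stand 25 mm ahead of it and the grasp point (between the pads) lies 6 mm ahead of it; y points along the fingers, x is the direction in which the jaws open and shut, and the axes are right-handed (so a half turn about y gives the same grasp; the last joint's range is limited). The gripper opens to 88 mm and grips with 3 to 60 N. Pads are 18 mm wide; open, the fingers measure 123 mm over their backs; the gripper's body (75 mm by 187 mm) begins 45 mm behind the grasp point.
Start: joints at [56.075, 21.807, 74.336, -0, 83.858, -12.336], TCP at [0.202, 0.511, 0.264] pointing down, gripper open.
Joint ranges: [-178.18, 178.18], [-50.72, 133.34], [12.68, 142.11], [-81.47, 261.47], [9.98, 163.14], [-165.26, 165.26]. Speed limits (degrees/s): [136.94, 136.94, 180, 180, 180, 180].

## Interface

Orientations are given as a 3x3 rotation matrix whose columns are the frame's x, y, z axes.
In Python, from station import manip, grab_frame, get_calibration, order, spotter gives the robot as it stands.
- The arm moves only by the shell command python3 -m creep 'ROWS' [FORCE]. ROWS is JSON, a list of rows, each a list of 3 entries, a list of its own where there are three numbers: the finger opening in cm, from 0 to 8.81, then the shift along the tool's x, y, z in cm, then the turn, a rotation vector about the tool's x, y, z in rad. A call has 1 to 20 rows; each row is the pose to reach, as a shift and turn from the pose commanded when the call began, along the tool's axes at that moment; what a row does not reach only later rows make up. A row lasts 1/12 s, in which the tool goes at most 41.7 mm and 7.16 degrees, less where a joint would pass 70% of its speed; a pose out of reach is approached as far as the arm can. A call with a gripper value outside its range is refused whole. The fingers move at their own pace and stop on an object; FORCE is the grip in N (left out, the last holds). Time passes only in rows, so rows that repeat a pose let the fingers close. It gives the time, the measured TCP pose, the force and the opening at its end, in the units of the state.
- manip.get_state(): the state, without advancing time (a new reading comes with each control period).
- grab_frame(name): name is "side" or "top" or "wrist"; returns (picture, depth): 420x560x3 uint8, red, green, blue; 420x560 float32, m along the optical axis (not along the pixel's ray), 0 where there is no reading.
- get_calibration(name): a dict with "camera_matrix" (3x3 intrinsics, pixels), "R" (3x3) and "t" (3): a world point X has camera coordinates R X + t; the wrist camera has in their place "tool_from_camera" (4x4, takes a point from camera to tool coordinates, whose origin is the TCP and whose axes are the tool frame's). Camera axes: x right, y down, z forward; pixel columns grow to the right and rows downward; lengths in m; the calibration is good to about 2 mm. A picture is of the moment at which its call begins: read the wrist's pose just before it. get_calibration takes no time and is no camera call.
- order.close_job(): hands the job in, once; it reports no verdict.
Trained networks look in the newest picture that a camera, given by its name, has taken for a name from the list of things; names that differ only in an ending like _2 or _b are one class to them, and where a whole thing is asked for, a point or a joint stands for the part that bears it (a point fixed in the world has none). Each returns a list of dicts, best first, with "conf" (0 to 1); they miss things now and then, are a little off and sometimes report something else, mostly with a low value. They report only what shows in the picture. A call takes as long as a camera call. They do not tell look-alikes from the thing itself.
- spotter.silhouettes(camera, thing): "region" (420x560 bool, what is visible of it) and "extent" ([left, top, right, bottom] in pixels, round what is visible of it).
- spotter.landmark_of(camera, thing): "point" ([column, row] in pixels: a listed point, or the origin of a listed thing).
The state is a dict: "time_s": time; "joints": joint angles; "joint_vel": joint speeds; "tau": joint torques, N m; "eef_pos": TCP position; "eef_rot": TCP orientation; "ft_force": force on the tool from outside, world axes, zero at the start; "torque": the same for the moment, N m; "opening": opening from 0.0 (shut) to 1.0 (fully open).
Only numpy, scipy, OpenCV 4.12 (cv2) and the standard library are available. Lean on these libraries where they do the work, as an engineer would, in place of code of your own. Each camera call takes 0.05 s, during which the arm holds its last target. There are 200 camera calls.

## Task

The glue on the painted bird plaque is dry: turn the clamp's handwheel clockwise (seen from above) until its red pointer stands at the white mark, so that the jaw lets go, and only then draw the plaque up out of the clamp. Bring it over the middle of the dark mat and tip it so that its painted face looks half upward (about 45 degrees), with the middle of the plaque about 20 cm above the table, and finish while still holding it there, at rest. Leave the wheel at the mark and the other things on the table where they are.

Things in the scene. Friction and masses are not known exactly. Their poses are not given: they have to be found in the camera images.
- clamp: blue benchtop clamp fixed to the table, base plate 130 (x) by 280 (y) by 12 mm. Origin on the table, z up. The plaque stands on the plate at x 0, y -75 mm between two steel jaws, 70 mm long (y), 34 mm above the table: fixed jaw on its -x side, moving jaw on its +x side. The handwheel is at x 0, y +75 mm on a blue gearbox 74 mm square. Clamp and mat may swap sides
- wheel_centre (a point): on the upright axis of the handwheel, 88 mm above the table: hold its grip bar here. Black disc 84 mm across, top 66 mm above the table; on it stands an aluminium grip bar 56 mm long, 14 mm thick, 66 to 100 mm above the table, centred on the axis. The red pointer (stripe on the disc and red end of the bar) is at one end of the bar, in line with it
- pointer (a point): outer tip of the red pointer on the handwheel, 40 mm from the axis, turning with the wheel
- white_mark (a point): white mark on top of a small dark post beside the wheel rim, 56 mm from the wheel's axis on the clamp's +x side, 67 mm above the table
- wheel (a joint): handwheel angle, rad, growing clockwise from above; starts at 0 to 0.7; at 3.6 the pointer stands at the white mark (its direction is 3.6 minus this value, counter-clockwise from the clamp's +x). Turns on past the mark, to 5.2. Takes about 0.06 N m, stays where left. It draws the moving jaw back: tight (sprung, under 12 N) up to about 1.3, 5 mm open at 3.6
- plaque: loose oval wooden plaque, copper rim, blue and orange bird and green leaves on its painted face; about 80 g. 112 mm long (y), 76 high (z), 12 thick (x), straight for 36 mm at top and bottom. Origin at its middle; x points out of the painted face. Starts on edge in the clamp, axes along the clamp's, middle 50 mm and top edge 88 mm above the table
- mat: dark blue mat, fixed flat on the table, 200 (x) by 220 (y) by 3 mm; origin under its middle
- wire_coil: coil of brass wire, 100 mm across, 8 mm high, flat on the table; bystander
- scissors: scissors with black handles, about 150 mm long, flat on the table; bystander
- blank_oval: plain unpainted oval of wood, 112 by 76 by 10 mm, flat on the table; bystander
- glue_bottle: white glue bottle with a red cap, 40 mm across, 110 mm high; bystander
- paint_jar: small green glass jar with a white cap, 44 mm across, 50 mm high; bystander
- brush_mug: blue ceramic cup, 76 mm across, 90 mm high; bystander
- marker_case: orange case, 50 by 120 by 22 mm; bystander
There are look-alikes about, which are no part of the job. What is shaped like the plaque but turquoise is not meant.

How it is judged:
By the outcome, as a careful person would: the job done as asked, in the order asked, and still so for the second after the job is handed in, while the arm keeps its last pose, push and grip.
It also fails if it takes over 72 s, if anything falls off the work surface, if the arm or the gripper's body presses on something with over 40 N, if the wrist force passes 120 N, or if a joint passes its speed limit or range.

## Working session

There is one attempt and no reset: what is moved stays moved. The work goes in short steps, Python scripts to look and compute and a shell command to move; the robot and the scene stay as the last step left them, time stands still between calls to the robot, and variables do not carry over. Pictures are saved under pics/ and viewed, about 8 in all and at most 12, crops included, and the job is handed in when it is done.

```bash
mkdir -p pics; ls
python3 - <<'E'
from station import manip, grab_frame, get_calibration, order, spotter
import cv2, numpy as np
for c in ("top","side"):
    p,d=grab_frame(c); cv2.imwrite(f"pics/{c}0.png",p[:,:,::-1]); np.savez(f"{c}0.npz",p=p,d=d)
    for t in ("wheel_centre","pointer","white_mark","plaque","mat","clamp"):
        print(c,t,[(np.round(r["point"]).tolist(),round(r["conf"],2)) for r in spotter.landmark_of(c,t)[:4]])
    k=get_calibration(c); print(k)
s=manip.get_state(); print(s["time_s"],s["eef_pos"],s["eef_rot"],s["ft_force"],s["opening"])
E
```

```text
pics
top wheel_centre [([201.0, 204.0], 0.59)]
top pointer [([208.0, 218.0], 0.67), ([420.0, 299.0], 0.58)]
top white_mark [([209.0, 188.0], 0.55)]
top plaque [([149.0, 223.0], 0.67), ([257.0, 216.0], 0.65), ([220.0, 273.0], 0.6), ([249.0, 146.0], 0.35)]
top mat [([360.0, 209.0], 0.86)]
top clamp [([233.0, 214.0], 0.94)]
{'camera_matrix': array([[477.86919897,   0.        , 281.90411953],
       [  0.        , 477.86919897, 207.13783552],
       [  0.        ,   0.        ,   1.        ]]), 'R': array([[ 0.01852833, -0.99981647,  0.00487139],
       [-0.99056774, -0.01901809, -0.13569767],
       [ 0.13576541, -0.00231119, -0.99073832]]), 't': array([0.01974059, 0.52847308, 1.35609083])}
side wheel_centre [([267.0, 164.0], 0.62)]
side pointer [([251.0, 174.0], 0.6)]
side white_mark [([288.0, 172.0], 0.93), ([384.0, 233.0], 0.43)]
side plaque [([206.0, 204.0], 0.96), ([276.0, 207.0], 0.86), ([225.0, 158.0], 0.73), ([270.0, 206.0], 0.64)]
side mat [([336.0, 290.0], 0.7), ([335.0, 229.0], 0.54)]
side clamp [([270.0, 204.0], 0.6)]
{'camera_matrix': array([[535.29959401,   0.        , 286.58930093],
       [  0.        , 535.29959401, 208.9662064 ],
       [  0.        ,   0.        ,   1.        ]]), 'R': array([[ 0.92201522, -0.38709208,  0.00690347],
       [-0.22024569, -0.53910155, -0.8129338 ],
       [ 0.3184019 ,  0.74801687, -0.58231519]]), 't': array([-0.44468538,  0.19642119,  1.19635502])}
0.7 [0.20238408 0.51138976 0.26375359] [[ 3.67961097e-01  5.13279805e-06 -9.29841186e-01]
 [ 9.29841186e-01  1.11868162e-05  3.67961097e-01]
 [ 1.22906325e-05 -1.00000000e+00 -6.56373864e-07]] [-0.01911479 -0.13569511  0.20182382] 1.0031897286987284
```

View images.

Run:
```python
import cv2, numpy as np
a=cv2.imread("pics/top0.png")[120:320,110:450]; b=cv2.imread("pics/side0.png")[100:330,120:460]
a=cv2.resize(a,None,fx=2.35,fy=2.35,interpolation=cv2.INTER_CUBIC)
cv2.imwrite("pics/topc.png",a); cv2.imwrite("pics/sidec.png",cv2.resize(b,None,fx=2.35,fy=2.35,interpolation=cv2.INTER_CUBIC))
```

```text
(no output)
```

View pics/topc.png

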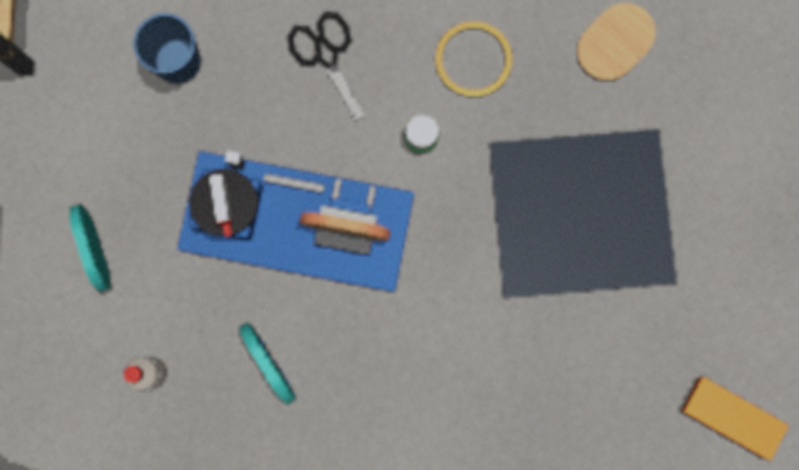

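View pics/sidec.png

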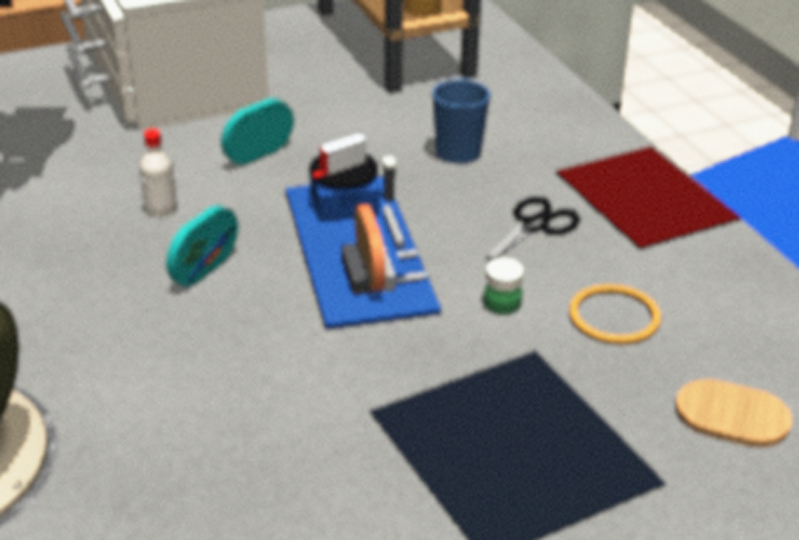

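```bash
cat > h.py <<'E'
from station import manip, grab_frame, get_calibration, order, spotter
import numpy as np, cv2
from scipy.spatial.transform import Rotation as Ro
def cam(c):
    k=get_calibration(c); K=k["camera_matrix"]
    if c=="wrist":
        s=manip.get_state(); T=np.array(k["tool_from_camera"]); R=np.array(s["eef_rot"])
        return K,R@T[:3,:3],R@T[:3,3]+np.array(s["eef_pos"])
    return K,k["R"].T,-k["R"].T@k["t"]
def ray(C,px,z):          # world point of pixel on plane z
    K,R,o=C; d=R@np.linalg.inv(K)@[px[0],px[1],1.]
    return o+d*(z-o[2])/d[2]
def proj(C,X):
    K,R,o=C; p=K@(R.T@(np.asarray(X)-o)); return p[:2]/p[2]
def delta(pos,Rt):        # shift cm & rotvec rad in tool axes
    s=manip.get_state(); R=np.array(s["eef_rot"])
    return np.round(R.T@(np.array(pos)-s["eef_pos"])*100,2), np.round(Ro.from_matrix(R.T@Rt).as_rotvec(),3)
def down(yaw):            # tool pointing down, tool x at yaw (deg) in world
    a=np.radians(yaw); x=np.array([np.cos(a),np.sin(a),0]); y=np.array([0,0,-1.]); return np.c_[x,y,np.cross(x,y)]
E
python3 - <<'E'
from h import *
C=cam("top"); f=lambda x,y:(x/2.35+110,y/2.35+120)
W=ray(C,f(222,201),.066); print("disc",W, ray(C,(201,204),.088))
print("mark",ray(C,f(233,158),.067),"ptr",ray(C,f(227,232),.07))
print("plaque",ray(C,f(345,222),.088)); print("plate",[ray(C,f(*p),.012)[:2].round(3) for p in((198,151),(413,191),(396,291),(178,250))])
print("mat",[ray(C,f(*p),.003)[:2].round(3) for p in((489,143),(659,130),(676,283),(503,297))],ray(C,(360,209),.003))
print(get_calibration("wrist")); 
print(delta([W[0]-.03,W[1],.25],down(80)), manip.get_state()["joints"])
E
```

```text
disc [0.52427451 0.25041333 0.066     ] [0.52540091 0.2567553  0.088     ]
mark [0.57723956 0.23901113 0.067     ] ptr [0.48617056 0.24222746 0.07      ]
plaque [0.49884281 0.09961225 0.088     ]
plate [array([0.595, 0.292]), array([0.549, 0.019]), array([0.423, 0.038]), array([0.469, 0.312])]
mat [array([ 0.614, -0.078]), array([ 0.636, -0.296]), array([ 0.44 , -0.315]), array([ 0.418, -0.097])] [ 0.53139138 -0.20343713  0.003     ]
{'camera_matrix': array([[294.21560867,   0.        , 281.37356975],
       [  0.        , 294.21560867, 211.74175724],
       [  0.        ,   0.        ,   1.        ]]), 'tool_from_camera': array([[ 9.99999763e-01, -5.07433401e-04,  4.66316927e-04,
         2.58109676e-04],
       [-5.98938430e-04, -3.05204355e-01,  9.52286692e-01,
        -1.20741737e-01],
       [-3.40900117e-04, -9.52286745e-01, -3.05204587e-01,
         7.98864290e-02],
       [ 0.00000000e+00,  0.00000000e+00,  0.00000000e+00,
         1.00000000e+00]])}
(array([-13.53,   1.38, -36.74]), array([ 0.   , -0.202,  0.   ])) [ 5.60726398e+01  2.18059539e+01  7.43359684e+01  1.14383532e-04
  8.38573817e+01 -1.23374448e+01]
```

```bash
python3 -m creep '[[8.8,[-13.5,1.4,-36.7],[0,-0.4,0]],[8.8,[-13.5,1.4,-36.7],[0,-0.4,0]],[8.8,[-13.5,1.4,-36.7],[0,-0.4,0]],[8.8,[-13.5,1.4,-36.7],[0,-0.4,0]],[8.8,[-13.5,1.4,-36.7],[0,-0.4,0]],[8.8,[-13.5,1.4,-36.7],[0,-0.4,0]],[8.8,[-13.5,1.4,-36.7],[0,-0.4,0]],[8.8,[-13.5,1.4,-36.7],[0,-0.4,0]],[8.8,[-13.5,1.4,-36.7],[0,-0.4,0]],[8.8,[-13.5,1.4,-36.7],[0,-0.4,0]],[8.8,[-13.5,1.4,-36.7],[0,-0.4,0]],[8.8,[-13.5,1.4,-36.7],[0,-0.4,0]],[8.8,[-13.5,1.4,-36.7],[0,-0.4,0]],[8.8,[-13.5,1.4,-36.7],[0,-0.4,0]]]'
python3 - <<'E'
from h import *
C=cam("wrist"); p,d=grab_frame("wrist"); cv2.imwrite("pics/w1.png",p[:,:,::-1])
for t,z in (("wheel_centre",.088),("pointer",.07),("white_mark",.067),("plaque",.05)):
    for r in spotter.landmark_of("wrist",t)[:3]: print(t,np.round(r["point"]),round(r["conf"],2),ray(C,r["point"],z).round(4))
E
```

```text
time_s: 1.87
eef_pos: [0.4931, 0.2518, 0.2499]
eef_rot: [[-0.025, -0.0, -1.0], [1.0, 0.0, -0.025], [0.0, -1.0, 0.0]]
ft_force: [0.4, 0.2, -0.1]
opening: 1.002
wheel_centre [279. 229.] 0.86 [0.5222 0.251  0.088 ]
pointer [277. 181.] 0.92 [0.4762 0.2473 0.07  ]
pointer [198. 326.] 0.38 [0.6586 0.1547 0.07  ]
white_mark [272. 266.] 0.72 [0.5762 0.2432 0.067 ]
plaque [147. 189.] 0.83 [0.4935 0.1025 0.05  ]
plaque [227.  22.] 0.73 [0.3288 0.1972 0.05  ]
plaque [425. 170.] 0.64 [0.4643 0.4093 0.05  ]
```

View pics/w1.png

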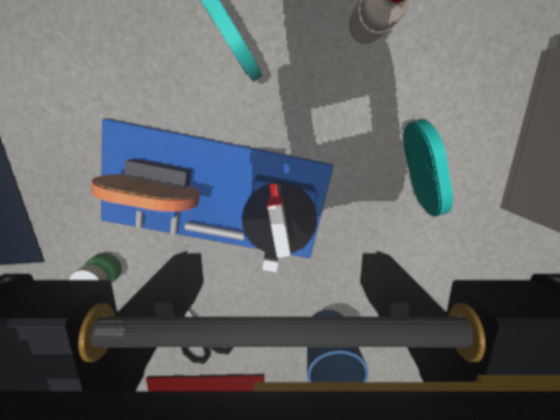

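Run:
```python
from h import *
C=cam("wrist"); p=cv2.imread("pics/w1.png")
print("disc",ray(C,(280,217),.066)); a=ray(C,(273,187),.1);b=ray(C,(283,252),.1); print("bar",a,b,np.degrees(np.arctan2(*(a-b)[1::-1])),np.linalg.norm(a-b),(a+b)/2)
print("mark",ray(C,(270,267),.067)); print("plate",[ray(C,q,.012)[:2].round(4) for q in((104,119),(333,164),(310,257))])
print("plaque",ray(C,(92,183),.05),ray(C,(199,195),.05))
c=cv2.resize(p[170:280,230:340],None,fx=5,fy=5,interpolation=cv2.INTER_CUBIC); cv2.imwrite("pics/w1c.png",c)
```

```text
disc [0.51757613 0.25113405 0.066     ]
bar [0.47633201 0.2437285  0.1       ] [0.54326889 0.25485552 0.1       ] -170.56193953011794 0.06785540915960522 [0.50980045 0.24929201 0.1       ]
mark [0.57841922 0.24096901 0.067     ]
plate [array([0.4205, 0.0442]), array([0.4663, 0.3143]), array([0.5919, 0.2931])]
plaque [0.48811521 0.04187129 0.05      ] [0.49906312 0.1596165  0.05      ]
```

View pics/w1c.png

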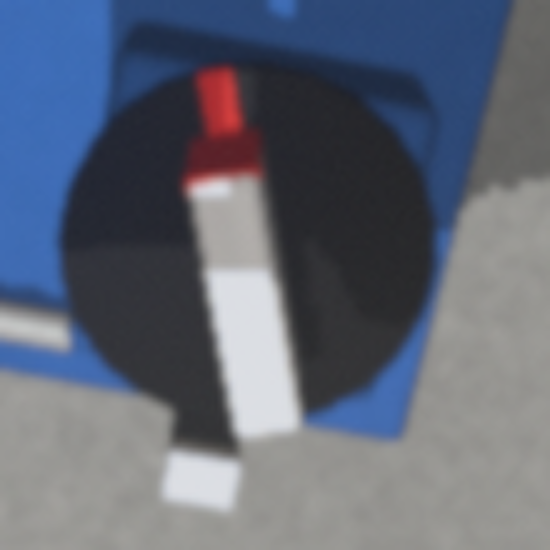

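Run:
```python
from h import *
C=cam("wrist")
f=lambda x,y:(x/5+230,y/5+170)
print("disc",ray(C,f(247,240),.066)); a=ray(C,f(227,183),.1);b=ray(C,f(270,432),.1)
print("bar",a,b,np.degrees(np.arctan2(*(a-b)[1::-1])),np.linalg.norm(a-b),(a+b)/2)
s=ray(C,f(217,70),.066); print("stripe tip",s); m=ray(C,f(201,480),.067);print("mark",m)
W=(a+b)/2
for q in (s,m): print(np.degrees(np.arctan2(*(q-W)[1::-1])),np.linalg.norm((q-W)[:2]))
print(delta([W[0],W[1],.094],down(100)))
```

```text
disc [0.51874808 0.25050323 0.066     ]
bar [0.4955348 0.2463272 0.1      ] [0.54815338 0.25599682 0.1       ] -169.5870394622493 0.05349969349415221 [0.52184409 0.25116201 0.1       ]
stripe tip [0.48095133 0.24334069 0.066     ]
mark [0.57712603 0.24118376 0.067     ]
-169.17212888997835 0.041634009748059385
-10.23157893362372 0.056175251893116784
(array([-0.09, 15.59, -2.83]), array([ 0.  , -0.15,  0.  ]))
```

```bash
python3 -m creep '[[8.8,[-0.1,0,-2.8],[0,-0.1,0]],[8.8,[-0.1,0,-2.8],[0,-0.157,0]],[8.8,[-0.1,4,-2.8],[0,-0.157,0]],[5,[-0.1,7,-2.8],[0,-0.157,0]],[5,[-0.1,10,-2.8],[0,-0.157,0]],[5,[-0.1,12,-2.8],[0,-0.157,0]],[5,[-0.1,13.5,-2.8],[0,-0.157,0]],[5,[-0.1,14.5,-2.8],[0,-0.157,0]],[5,[-0.1,15.2,-2.8],[0,-0.157,0]],[5,[-0.1,15.4,-2.8],[0,-0.157,0]],[5,[-0.1,15.4,-2.8],[0,-0.157,0]],[5,[-0.1,15.4,-2.8],[0,-0.157,0]]]'
python3 -m creep '[[0.5,[0,0,0],[0,0,0]],[0.5,[0,0,0],[0,0,0]],[0.5,[0,0,0],[0,0,0]],[0.5,[0,0,0],[0,0,0]],[0.5,[0,0,0],[0,0,0]],[0.5,[0,0,0],[0,0,0]],[0.5,[0,0,0],[0,0,0]],[0.5,[0,0,0],[0,0,0]]]' 12
python3 - <<'E'
from h import *
C=cam("wrist"); p,d=grab_frame("wrist"); cv2.imwrite("pics/w2.png",p[:,:,::-1])
E
```

```text
time_s: 3.12
eef_pos: [0.5223, 0.2506, 0.0966]
eef_rot: [[-0.179, 0.001, -0.984], [0.984, 0.0, -0.179], [0.0, -1.0, -0.001]]
ft_force: [-0.2, -0.0, -0.1]
opening: 0.567
time_s: 3.78
eef_pos: [0.522, 0.2501, 0.0958]
eef_rot: [[-0.179, 0.0, -0.984], [0.984, -0.001, -0.179], [-0.001, -1.0, 0.0]]
ft_force: [-0.7, -4.1, 1.5]
opening: 0.159
```

View pics/w2.png

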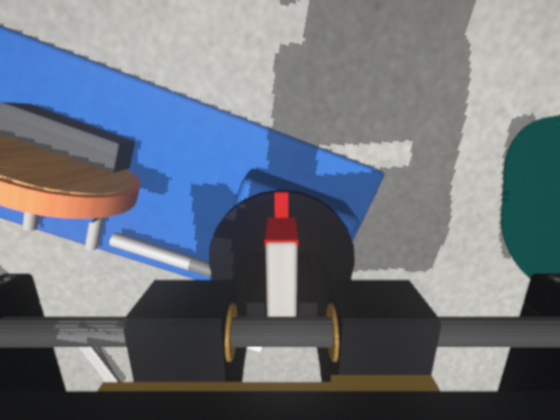

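```bash
python3 -m creep '[[0.5,[-0.05,0,0],[0,0.06,0]],[0.5,[-0.05,0,0],[0,0.15,0]],[0.5,[-0.05,0,0],[0,0.25,0]],[0.5,[-0.05,0,0],[0,0.35,0]],[0.5,[-0.05,0,0],[0,0.45,0]],[0.5,[-0.05,0,0],[0,0.55,0]],[0.5,[-0.05,0,0],[0,0.65,0]],[0.5,[-0.05,0,0],[0,0.75,0]],[0.5,[-0.05,0,0],[0,0.85,0]],[0.5,[-0.05,0,0],[0,0.95,0]],[0.5,[-0.05,0,0],[0,1.05,0]],[0.5,[-0.05,0,0],[0,1.15,0]],[0.5,[-0.05,0,0],[0,1.2,0]],[0.5,[-0.05,0,0],[0,1.2,0]]]'
```

```text
time_s: 5.0
eef_pos: [0.522, 0.2498, 0.0959]
eef_rot: [[0.853, -0.0, -0.522], [0.522, -0.0, 0.853], [-0.0, -1.0, -0.0]]
ft_force: [-1.3, -4.1, 2.4]
opening: 0.157
```

```bash
python3 -m creep '[[0.5,[-0.03,0,-0.03],[0,0.06,0]],[0.5,[-0.03,0,-0.03],[0,0.15,0]],[0.5,[-0.03,0,-0.03],[0,0.25,0]],[0.5,[-0.03,0,-0.03],[0,0.35,0]],[0.5,[-0.03,0,-0.03],[0,0.45,0]],[0.5,[-0.03,0,-0.03],[0,0.55,0]],[0.5,[-0.03,0,-0.03],[0,0.65,0]],[0.5,[-0.03,0,-0.03],[0,0.75,0]],[0.5,[-0.03,0,-0.03],[0,0.85,0]],[0.5,[-0.03,0,-0.03],[0,0.95,0]],[0.5,[-0.03,0,-0.03],[0,1.05,0]],[0.5,[-0.03,0,-0.03],[0,1.15,0]],[0.5,[-0.03,0,-0.03],[0,1.2,0]],[0.5,[-0.03,0,-0.03],[0,1.2,0]]]'
python3 -m creep '[[0.5,[0,0,0],[0,0.1,0]],[0.5,[0,0,0],[0,0.2,0]],[0.5,[0,0,0],[0,0.3,0]],[0.5,[0,0,0],[0,0.4,0]],[0.5,[0,0,0],[0,0.5,0]],[0.5,[0,0,0],[0,0.6,0]],[0.5,[0,0,0],[0,0.7,0]],[0.5,[0,0,0],[0,0.8,0]],[0.5,[0,0,0],[0,0.9,0]],[0.5,[0,0,0],[0,1.0,0]],[0.5,[0,0,0],[0,1.06,0]],[0.5,[0,0,0],[0,1.094,0]],[0.5,[0,0,0],[0,1.094,0]],[0.5,[0,0,0],[0,1.094,0]]]'
python3 - <<'E'
from h import *
C=cam("wrist"); p,d=grab_frame("wrist"); cv2.imwrite("pics/w3.png",p[:,:,::-1])
s=manip.get_state(); R=s["eef_rot"]; print("yaw",np.degrees(np.arctan2(R[1][0],R[0][0])),s["joints"])
print([(r["point"],r["conf"]) for t in("pointer","white_mark") for r in spotter.landmark_of("wrist",t)[:2]])
E
```

```text
time_s: 6.17
eef_pos: [0.5217, 0.2498, 0.0959]
eef_rot: [[0.797, -0.0, 0.604], [-0.604, 0.0, 0.797], [-0.001, -1.0, 0.0]]
ft_force: [-2.3, -1.1, 3.1]
opening: 0.16
time_s: 7.33
eef_pos: [0.5217, 0.2499, 0.0958]
eef_rot: [[-0.168, -0.0, 0.986], [-0.986, 0.001, -0.168], [-0.001, -1.0, -0.001]]
ft_force: [-3.2, 2.1, 2.7]
opening: 0.157
yaw -99.71053745212959 [1.38645820e+01 3.42781393e+01 8.31499203e+01 5.04881704e-02
 6.25910259e+01 1.13551860e+02]
[([280.0, 192.6], 0.61), ([282.3, 165.2], 0.41), ([283.1, 165.0], 0.91)]
```

View pics/w3.png

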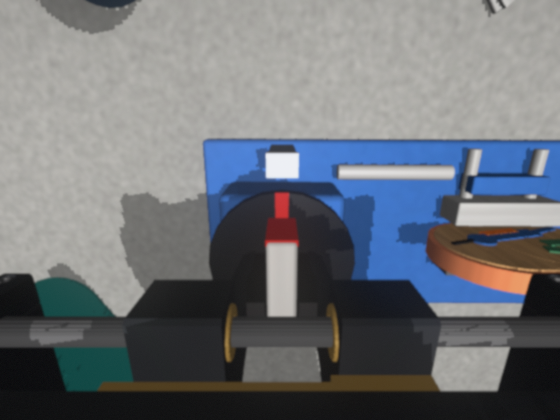

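```bash
python3 -m creep '[[4,[0,0,0],[0,0,0]],[4,[0,0,0],[0,0,0]],[4,[0,0,0],[0,0,0]],[4,[0,0,0],[0,0,0]],[4,[0,-2,0],[0,0,0]],[4,[0,-5,0],[0,0,0]],[5,[0,-9,0],[0,0,0]],[5,[0,-10,0],[0,0,0]],[5,[0,-10,0],[0,0,0]]]'
python3 -m creep '[[5,[3,0,0],[0,-0.12,0]],[5,[6,0,0],[0,-0.24,0]],[5,[9,0,0],[0,-0.36,0]],[5,[12,0,0],[0,-0.48,0]],[5,[15,0,0],[0,-0.6,0]],[5,[15,0,0],[0,-0.72,0]],[5,[15,0,0],[0,-0.84,0]],[5,[15,0,0],[0,-0.96,0]],[5,[15,0,0],[0,-1.08,0]],[5,[15,0,0],[0,-1.2,0]],[5,[15,0,0],[0,-1.32,0]],[5,[15,0,0],[0,-1.44,0]],[5,[15,0,0],[0,-1.569,0]],[5,[15,0,0],[0,-1.569,0]],[5,[15,0,0],[0,-1.569,0]]]'
python3 - <<'E'
from h import *
C=cam("wrist"); p,d=grab_frame("wrist"); q,e=grab_frame("side")
cv2.imwrite("pics/w4.png",p[:,:,::-1])
m=np.hstack([p,cv2.resize(q[120:240,220:320],None,fx=3.5,fy=3.5,interpolation=cv2.INTER_CUBIC)])[:,:,::-1]
m=cv2.resize(m,(800,int(m.shape[0]*800/m.shape[1])));cv2.imwrite("pics/w4m.png",m)
print(proj(C,[.496,.102,.088]),[(r["point"],r["conf"]) for t in("pointer","white_mark") for r in spotter.landmark_of("side",t)[:2]])
E
```

```text
time_s: 8.23
eef_pos: [0.5231, 0.2498, 0.1989]
eef_rot: [[-0.171, 0.007, 0.985], [-0.985, 0.001, -0.171], [-0.003, -1.0, 0.006]]
ft_force: [0.7, -0.4, 0.2]
opening: 0.563
time_s: 9.48
eef_pos: [0.4959, 0.1017, 0.1946]
eef_rot: [[0.984, -0.002, 0.177], [-0.177, -0.0, 0.984], [-0.002, -1.0, -0.0]]
ft_force: [0.0, 0.8, 0.1]
opening: 0.572
[282.36383149 219.45476717] [([276.5, 165.7], 0.64), ([430.1, 278.2], 0.47), ([288.0, 171.2], 0.64)]
```

View pics/w4m.png

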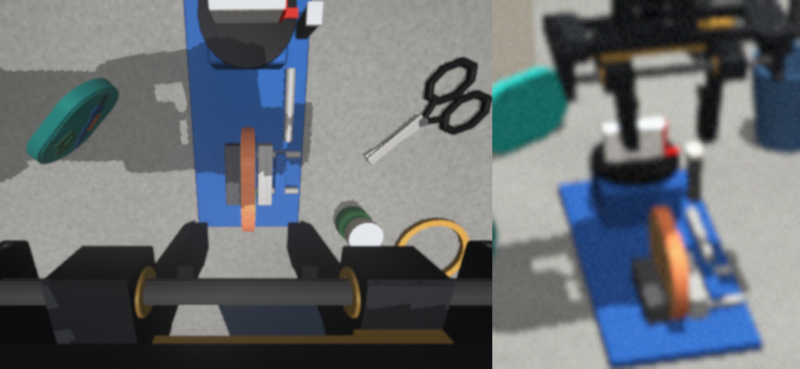

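Run:
```python
from h import *
C=cam("wrist"); k=.879
a=ray(C,(247/k,128/k),.05);b=ray(C,(248/k,231/k),.05);print(a,b,(a+b)/2,np.linalg.norm(a-b), ray(C,(248/k,180/k),.088))
p=cv2.imread("pics/w4.png"); hsv=cv2.cvtColor(p,cv2.COLOR_BGR2HSV)
m=((hsv[...,0]<18)&(hsv[...,1]>90)&(hsv[...,2]>70)); m[:130]=0;m[275:]=0;m[:,:255]=0;m[:,310:]=0
y,x=np.nonzero(m);print(y.min(),y.max(),[(r,x[y==r].min(),x[y==r].max()) for r in range(y.min()+4,y.max(),14)])
```

```text
[0.50502459 0.15707149 0.05      ] [0.48582762 0.0431751  0.05      ] [0.49542611 0.10012329 0.05      ] 0.11550285843249074 [0.49840563 0.11414778 0.088     ]
146 262 [(150, np.int64(275), np.int64(288)), (164, np.int64(274), np.int64(289)), (178, np.int64(274), np.int64(289)), (192, np.int64(274), np.int64(289)), (206, np.int64(274), np.int64(288)), (220, np.int64(274), np.int64(289)), (234, np.int64(275), np.int64(289)), (248, np.int64(275), np.int64(289))]
```

```bash
python3 -m creep '[[5,[0,3,0],[0,0,0]],[5,[0,6,0],[0,0,0]],[5,[0,8.5,0],[0,0,0]],[5,[0,10.5,0],[0,0,0]],[5,[0,11.5,0],[0,0,0]],[5,[0,12,0],[0,0,0]],[5,[0,12,0],[0,0,0]],[5,[0,12,0],[0,0,0]]]'
python3 -m creep '[[0.3,[0,0,0],[0,0,0]],[0.3,[0,0,0],[0,0,0]],[0.3,[0,0,0],[0,0,0]],[0.3,[0,0,0],[0,0,0]],[0.3,[0,0,0],[0,0,0]],[0.3,[0,0,0],[0,0,0]],[0.3,[0,0,0],[0,0,0]],[0.3,[0,0,0],[0,0,0]],[0.3,[0,0,0],[0,0,0]]]' 25
```

```text
time_s: 10.35
eef_pos: [0.4965, 0.1018, 0.0762]
eef_rot: [[0.985, 0.001, 0.174], [-0.174, 0.0, 0.985], [0.001, -1.0, 0.0]]
ft_force: [0.7, 0.0, 0.0]
opening: 0.563
time_s: 11.1
eef_pos: [0.4963, 0.1018, 0.0759]
eef_rot: [[0.985, 0.0, 0.173], [-0.173, -0.0, 0.985], [0.0, -1.0, -0.0]]
ft_force: [-0.5, 0.1, 2.4]
opening: 0.134
```

```bash
python3 -m creep '[[0.3,[0,-0.5,0],[0,0,0]],[0.3,[0,-1,0],[0,0,0]],[0.3,[0,-2,0],[0,0,0]],[0.3,[0,-3.5,0],[0,0,0]],[0.3,[0,-5,0],[0,0,0]],[0.3,[0,-7,0],[0,0,0]],[0.3,[0,-9,0],[0,0,0]],[0.3,[0,-11,0],[0,0,0]],[0.3,[0,-13,0],[0,0,0]],[0.3,[0,-15,0],[0,0,0]],[0.3,[0,-17,0],[0,0,0]],[0.3,[0,-18,0],[0,0,0]],[0.3,[0,-18,0],[0,0,0]]]'
python3 - <<'E'
from h import *
s=manip.get_state()
C=(.527,-.1965,.20)   # mat centre
a=np.radians(-10); px=np.array([np.cos(a)*.7071,np.sin(a)*.7071,.7071]); pz=np.array([-np.cos(a)*.7071,-np.sin(a)*.7071,.7071])
R=np.c_[px,-pz,np.cross(px,-pz)]
print(delta(np.array(C)+.026*pz,R), s["joints"].__repr__())
Cw=cam("top"); g,d=grab_frame("top")
r=spotter.silhouettes("top","mat")[0]; cnt=max(cv2.findContours(r["region"].astype(np.uint8),0,2)[0],key=cv2.contourArea)
rc=cv2.minAreaRect(cnt); print(r["conf"],rc,ray(Cw,rc[0],.003));
E
```

```text
time_s: 12.18
eef_pos: [0.4967, 0.1018, 0.2582]
eef_rot: [[0.985, 0.004, 0.173], [-0.173, -0.0, 0.985], [0.004, -1.0, 0.001]]
ft_force: [-0.3, 0.4, -1.0]
opening: 0.131
(array([  6.3 ,   3.99, -28.86]), array([-0.001,  0.   , -0.781])) array([-1.81253124e+00,  1.76455769e+01,  8.17041875e+01,  7.74561766e-04,
        8.04026255e+01,  8.15296114e+00])
0.63 ((357.27044677734375, 210.4754180908203), (67.63020324707031, 74.3298568725586), 84.80557250976562) [ 0.52679536 -0.19527572  0.003     ]
```

```bash
python3 -m creep '[[0.3,[0.5,0,-2],[0,0,0]],[0.3,[1,0,-4.5],[0,0,0]],[0.3,[1.5,0,-7.5],[0,0,0]],[0.3,[2.2,0,-10.5],[0,0,0]],[0.3,[3,0,-13.5],[0,0,0]],[0.3,[3.6,0,-16.5],[0,0,0]],[0.3,[4.3,0,-19.5],[0,0,0]],[0.3,[5,0,-22.5],[0,0,0]],[0.3,[5.6,0,-25.5],[0,0,0]],[0.3,[6.3,0,-28],[0,0,-0.05]],[0.3,[6.3,0.5,-28.9],[0,0,-0.15]],[0.3,[6.3,1,-28.9],[0,0,-0.25]],[0.3,[6.3,1.5,-28.9],[0,0,-0.35]],[0.3,[6.3,2,-28.9],[0,0,-0.45]],[0.3,[6.3,2.5,-28.9],[0,0,-0.55]],[0.3,[6.3,3,-28.9],[0,0,-0.65]],[0.3,[6.3,3.5,-28.9],[0,0,-0.73]],[0.3,[6.3,4,-28.9],[0,0,-0.781]],[0.3,[6.3,4,-28.9],[0,0,-0.781]],[0.3,[6.3,4,-28.9],[0,0,-0.781]]]'
python3 - <<'E'
from h import *
s=manip.get_state(); R=np.array(s["eef_rot"]); print("centre est",s["eef_pos"]+R[:,1]*.026,"elev",np.degrees(np.arcsin(R[2,0])),s["joint_vel"])
p,_=grab_frame("wrist"); q,_=grab_frame("side"); t,_=grab_frame("top")
r=lambda a,h:cv2.resize(a,(int(a.shape[1]*h/a.shape[0]),h))
top=np.hstack([r(p,300),r(t[120:320,110:450],300)])[:,:800]
bot=np.hstack([r(q[100:340,140:460],300),r(t[175:235,175:235],300)]); bot=np.hstack([bot,np.zeros((300,800-bot.shape[1],3),np.uint8)])
cv2.imwrite("pics/f1.png",np.vstack([top,bot])[:,:,::-1])
E
```

```text
time_s: 13.95
eef_pos: [0.5076, -0.1935, 0.2145]
eef_rot: [[0.702, 0.691, 0.174], [-0.125, -0.12, 0.985], [0.701, -0.713, 0.002]]
ft_force: [-0.2, -0.7, -0.3]
opening: 0.132
centre est [ 0.5255772  -0.19667755  0.19597863] elev 44.5046115877332 [ 0.60803782 -0.56855432 -2.74917161 -2.83916577  0.67646675  2.65565383]
```

View pics/f1.png

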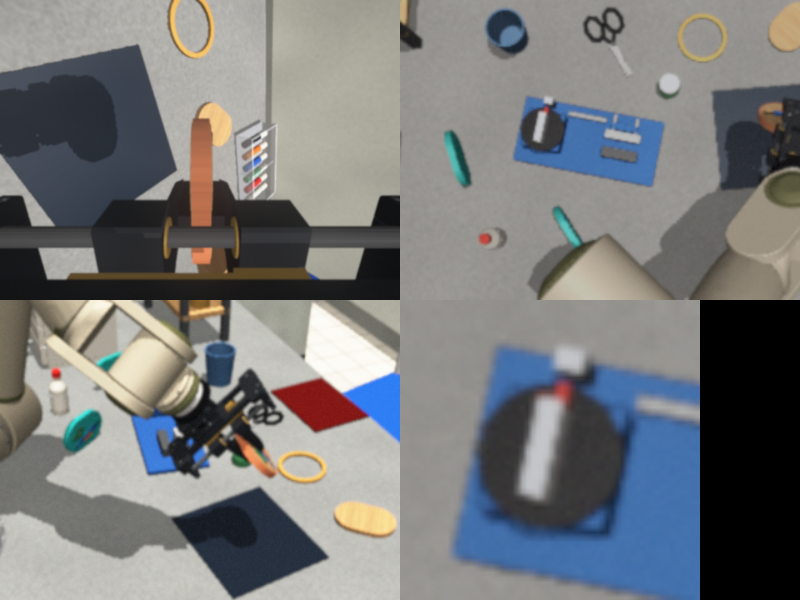

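```bash
python3 -m creep '[[0.3,[0.1,-0.1,0],[0,0,0]],[0.3,[0.2,-0.2,0],[0,0,0]],[0.3,[0.2,-0.2,0],[0,0,0]],[0.3,[0.2,-0.2,0],[0,0,0]],[0.3,[0.2,-0.2,0],[0,0,0]],[0.3,[0.2,-0.2,0],[0,0,0]],[0.3,[0.2,-0.2,0],[0,0,0]],[0.3,[0.2,-0.2,0],[0,0,0]],[0.3,[0.2,-0.2,0],[0,0,0]],[0.3,[0.2,-0.2,0],[0,0,0]],[0.3,[0.2,-0.2,0],[0,0,0]],[0.3,[0.2,-0.2,0],[0,0,0]]]'
python3 - <<'E'
from h import *
s=manip.get_state(); R=np.array(s["eef_rot"]); print("centre est",s["eef_pos"]+R[:,1]*.026,"elev",np.degrees(np.arcsin(R[2,0])),s["joint_vel"],s["opening"])
print(order.close_job())
E
```

```text
time_s: 15.1
eef_pos: [0.5083, -0.1938, 0.2186]
eef_rot: [[0.699, 0.693, 0.173], [-0.123, -0.122, 0.985], [0.704, -0.71, -0.0]]
ft_force: [-0.5, -0.3, -1.3]
opening: 0.132
centre est [ 0.52629949 -0.19692417  0.20011217] elev 44.747312688063495 [ 0.05159389  0.00299398 -0.09729203 -0.01553001  0.02280771 -0.07604141] 0.13217553195848453
the job is handed in; nothing more can be done
None
```

The job is handed in at 15.1 s. The wheel is at the white mark, and the arm is holding the plaque tipped over the mat.

- **Wheel:** I gripped the bar on its axis and turned it about 200° clockwise in one grasp. A close view then showed the pointer within about 1° of the white mark. The later top view showed it still in line after I let go. The wrist force at each stop while turning stayed at about 5 N or less.
- **Plaque:** I chose the copper-rimmed plaque in the clamp, not the two turquoise look-alikes. I gripped its top edge at 25 N and drew it straight up only after the wheel was at the mark.
- **Final pose:** The middle of the plaque is at about (0.526, -0.197, 0.200) m, which is over the mat's middle within 2 mm. The painted face looks up at 44.7°, and the arm is at rest with the fingers still closed on the plaque. These figures are worked out from the tool pose, assuming the plaque has not slipped in the grip. The finger opening stayed steady, which suggests it has not.
- **Other things on the table:** I saw no sign in the last pictures that any of them had moved. I compared them by eye, and the arm hid part of the scene in the top view.

None of the checks failed or disagreed.

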